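# Open the safety-capped feed jug

## Robot

A 7-joint arm with a two-finger parallel gripper is mounted at the origin on the work surface. World frame = base frame: x ahead of the robot, y to its left, z up, the work surface at z = 0. Lengths are in mm, angles in rad, forces in N, time in s.
With the tool pointing down it reaches from about 425 to 875 mm from the base axis. Payload 4.7 kg.
Tool frame: the origin (TCP) lies midway between the tips of the shut fingers; the grasp point (between the pads) lies 19 mm behind it; y points along the fingers, x is the direction in which the jaws open and shut, and the axes are right-handed (so a half turn about y gives the same grasp; the last joint's range is limited). The gripper opens to 87 mm and grips with 3 to 60 N. Pads are 19 mm wide; open, the fingers measure 117 mm over their backs; the gripper's body (75 mm by 190 mm) begins 51 mm behind the grasp point.
Start: joints at [1.35, 0.321, -0.07, 1.45, 0.023, 1.371, -0.057], TCP at [151.199, -632.19, 222.587] pointing down, gripper open.
Joint ranges: [-2.86, 2.86], [-0.3, 2.09], [-1.38, 1.24], [0.06, 2.45], [-1.56, 4.7], [0.09, 2.05], [-2.69, 2.69]. Speed limits (rad/s): [2.57, 2.57, 3.14, 3.14, 3.14, 3.14, 3.14].

## Interface

Orientations are given as a rotation vector (axis times angle).
In Python, from plant import bot gives the robot as it stands. The module is installed in compiled form; this text tells all that it offers.
- The arm moves only by the tool arm_command, never from a script. Its argument "steps" is a list of rows, each an object with "delta_pos": the shift along the tool's x, y, z in mm, a list of three; "turn": the turn, a rotation vector about the tool's x, y, z in rad, a list of three; "claw": the finger opening in mm, from 0 to 87. In form: [{"delta_pos": [tx, ty, tz], "turn": [wx, wy, wz], "claw": claw}, ...]. A call has exactly 5 rows; each row shifts and turns the commanded pose from where the row before left it, along the tool's axes as they then stand; what a row does not reach is not made up. A row lasts 1/12 s, in which the tool goes at most 41.7 mm and 7.16 degrees, less where a joint would pass 70% of its speed; a pose out of reach is approached as far as the arm can. A call is refused whole if a number of a shift passes 41.7 or a number of a turn 0.125, either way. A call with a gripper value outside its range is refused whole. The fingers move at their own pace and stop on an object; "squeeze" is the grip in N (left out, the last holds). Time passes only in rows, so rows that do not move let the fingers close, or fill a call up. It gives the time, the measured TCP pose, the force and the opening at its end, in the units of the state.
- bot.sense(): the state, without advancing time (a new reading comes with each control period).
- bot.grab_frame(name): name is "side" or "top"; returns a dict with "pixels" (400x640x3 uint8, blue, green, red), "fx", "fy", "cx", "cy" (pixels), "dist" ([k1, k2, p1, p2, k3] as OpenCV has them; the pictures are not rectified), "pose" (4x4, takes a point from camera to world coordinates). Camera axes: x right, y down, z forward; pixel columns grow to the right and rows downward; lengths in mm; the calibration is good to about 2 mm. A picture is of the moment at which its call begins. There is no depth.
- bot.job_done(): hands the job in, once; it reports no verdict.
The state is a dict: "clock": time; "joints": joint angles; "qd": joint speeds; "tau": joint torques, N m; "tool_pos": TCP position; "tcp_rot": TCP orientation; "wrist_force": force on the tool from outside, world axes, zero at the start; "moment": the same for the moment, N m; "opening": finger opening in mm.
Only numpy, scipy, OpenCV 4.12 (cv2) and the standard library are available. Lean on these libraries where they do the work, as an engineer would, in place of code of your own. Each camera call takes 0.05 s, during which the arm holds its last target.

## Task

Open the jug with the side handle: push its safety cap straight down against the spring and, keeping it pushed down, twist it anticlockwise (seen from above) by about a fifth of a turn until it comes free. Then lift the cap off and finish while still holding it in the gripper, upright and still, about 8 cm straight above the jug's mouth. Leave the round bottle without a handle, and everything else on the counter, undisturbed.

Things in the scene. Friction and masses are not known exactly. Their poses are not given: they have to be found in the camera images.
- jug: White plastic jug, body 120 (x) by 90 (y) by 134 mm high, with a loop handle on one narrow side, clamped in a steel foot screwed to the counter: it cannot move. Origin: on the counter under the axis of its upright neck, in the middle of the jug. Jug x points from the neck to the handle, which reaches 99 mm from the axis and 115 mm above the counter.
- jug_mouth (a point): Centre of the rim of the jug's neck, 170 mm above the counter, on the neck's axis.
- cap_wing (a point): Centre of the grip wing of the jug's loose black cap (about 50 g): a ribbed disc 58 mm in diameter, 29 mm high, with a flat deck; on it stands the wing, a bar 50 mm long (cap x), 14 mm thick (cap y), 26 mm high, from the deck (13 mm below this point) to 13 mm above it. Locked, cap x lies along jug x and this point is 197 mm above the counter.
- cap: The same cap; origin at the centre of its skirt's lower rim, 42 mm below the wing's centre. Lock: pushed down at least 6 mm it can turn anticlockwise (seen from above), never clockwise. Turned 1.05 to 2.2 rad from locked (1.2 is good) it lifts straight off; at less it is held down. Raised 25 mm it is clear of the neck.
- jug_spring (a joint): The spring pad under the cap: 0 is up (cap at rest), values in m grow as the cap is pushed down. It resists with 6 N at the start of the push and 11 N at 0.009, where the cap meets the neck's rim and stops hard.
- round_bottle: White round plastic bottle, 86 mm in diameter, no handle, with a black winged cap of the same shape, its wing's top 210 mm above the counter; clamped in a round steel foot. Origin: on the counter under its axis. To be left alone. It and the jug stand one to the left, one to the right, either way round, 260 mm or more apart.
- blue_pot: Bystander: glazed blue pot, 116 mm in diameter, 100 mm high, origin under its centre.
- jam_jar: Bystander: glass jam jar, 64 mm in diameter, 85 mm high, origin under its centre.
- clay_pot: Bystander: small clay pot, 74 mm in diameter, 65 mm high, origin under its centre.
- weed_fork: Bystander: hand fork lying flat, 250 mm long, 24 mm high, origin on the counter near its middle.
Things that resemble listed ones, but are neither listed nor needed, are in the scene too. What is shaped like the jug but red is not meant.

How it is judged (in metres and radians):
On the way, in this order (a step that is already met when the one before it is completed fails the run):
1. the jug's cap is pushed down by 5.5 mm or more while still at its locked angle (z of cap_wing in the frame of jug below 0.1915 m and angle between the x axis of cap_wing and the x axis of jug, either way round below 0.25 rad), for 0.1 s.
2. the cap is twisted to its free angle, still on the neck (z of cap_wing in the frame of jug below 0.203 m and angle between the x axis of cap_wing and the x axis of jug, either way round above 0.9 rad), for 0.1 s.
At the end, for the whole second after the job is handed in: The cap is held by the fingers, 40 to 150 mm above its closed height, within 35 mm sideways of the neck's axis, tilted less than 0.3 rad, moving slower than 30 mm/s and touching no part of the jug (z of cap_wing in the frame of jug between 0.237 and 0.347 m and horizontal distance between cap_wing and jug_mouth below 0.035 m and angle between cap_wing's own z axis and vertical below 0.3 rad and linear speed of cap below 0.03 m/s and contact force between the fingers and cap above 2 N and contact force between jug and cap below 0.1 N); the arm keeps its last pose, push and grip.
It fails at once if the round bottle or its cap is pressed with more than 5 N (contact force between any of the fingers, the arm and round_bottle above 5 N).
It fails at once if a bystander is moved by more than 30 mm (distance of any of blue_pot, jam_jar, clay_pot, weed_fork from where it was at the start of the episode above 0.03 m).
It also fails if it takes over 35 s, if anything falls off the work surface, if the arm or the gripper's body presses on something with over 40 N, if the wrist force passes 120 N, or if a joint passes its speed limit or range.

## Working session

There is one attempt and no reset: what is moved stays moved. The work goes in short steps, Python scripts to look and compute and a tool call to move; the robot and the scene stay as the last step left them, time stands still between calls to the robot, and variables do not carry over. Pictures are saved under pics/ and viewed, and the job is handed in when it is done.

Besides the shell and the picture viewer there is one more tool, called after "Emit:" as name(argument=value, ...) on one line, values as JSON. arm_command: Moves the arm, as the interface text tells. Its arguments: {"type":"object","properties":{"steps":{"type":"array","items":{"type":"object","properties":{"delta_pos":{"type":"array","items":{"type":"number"}},"turn":{"type":"array","items":{"type":"number"}},"claw":{"type":"number"}}}},"squeeze":{"type":"number"}},"required":["steps"]}

```bash
mkdir -p pics; ls; python3 - <<'E'
from plant import bot
import cv2,numpy as np,json
s=bot.sense();print({k:np.round(v,3).tolist() for k,v in s.items()})
for n in("side","top"):
    f=bot.grab_frame(n);cv2.imwrite(f"pics/{n}0.png",f["pixels"])
    print(n,[f[k] for k in("fx","fy","cx","cy","dist")],np.round(f["pose"],4).tolist())
E
```

```text
pics
{'clock': 0.0, 'joints': [1.35, 0.322, -0.07, 1.452, 0.023, 1.371, -0.057], 'qd': [-0.0, 0.002, 0.001, -0.001, 0.001, 0.001, -0.001], 'tau': [0.0, -49.13, -0.404, -31.252, -0.064, 0.044, 0.0], 'tool_pos': [151.035, -631.643, 221.472], 'tcp_rot': [-1.31, 1.036, -1.033], 'wrist_force': [0.036, -0.348, -0.292], 'moment': [0.015, 0.029, -0.05], 'opening': 87.026}
side [407.6612735490909, 407.6612735490909, 314.46427656960793, 202.93603851925556, array([-0.01835619,  0.        ,  0.        ,  0.        ,  0.        ])] [[-0.9984, -0.0482, 0.028, 411.9273], [-0.0548, 0.7574, -0.6506, 987.7836], [0.0101, -0.6512, -0.7589, 1211.9181], [0.0, 0.0, 0.0, 1.0]]
top [435.40065710645655, 435.40065710645655, 318.89551550377297, 204.98850501316417, array([-0.06154752,  0.        ,  0.        ,  0.        ,  0.        ])] [[0.0197, -0.9812, 0.1922, 192.2753], [-0.9996, -0.0236, -0.0182, 69.6805], [0.0224, -0.1917, -0.9812, 1470.4354], [0.0, 0.0, 0.0, 1.0]]
```

View pics/side0.png

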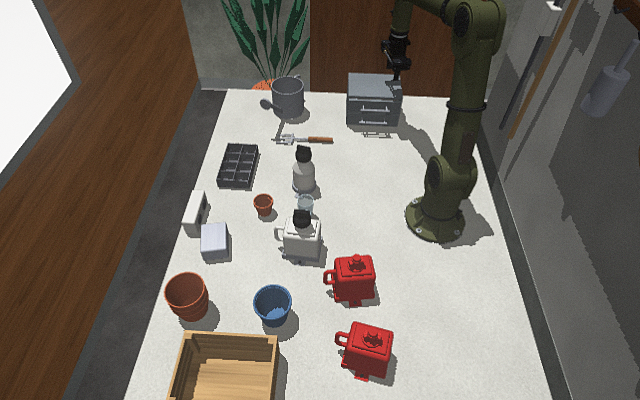

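View pics/top0.png

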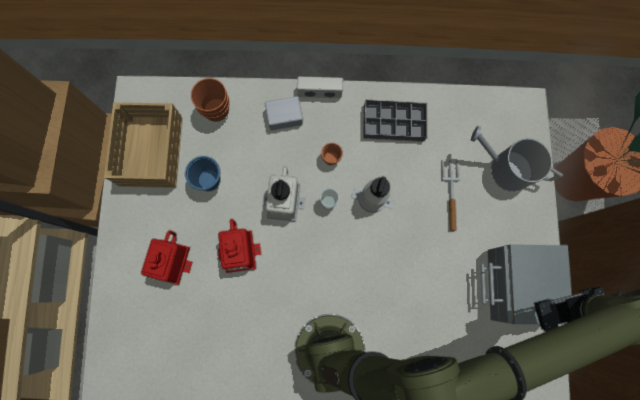

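```bash
python3 - <<'E'
import cv2,numpy as np
print(cv2.Rodrigues(np.array([-1.31, 1.036, -1.033]))[0].round(3))
E
```

```text
[[ 0.232 -0.001  0.973]
 [-0.973  0.002  0.232]
 [-0.002 -1.    -0.   ]]
```

```bash
python3 - <<'E'
import cv2,numpy as np
a=cv2.imread("pics/top0.png")[150:240,250:410];b=cv2.imread("pics/side0.png")[130:280,250:370]
cv2.imwrite("pics/ct.png",cv2.resize(a,None,fx=5,fy=5,interpolation=cv2.INTER_CUBIC))
cv2.imwrite("pics/cs.png",cv2.resize(b,None,fx=4,fy=4,interpolation=cv2.INTER_CUBIC))
c=cv2.imread("pics/top0.png")[160:230,255:310]
cv2.imwrite("pics/ct2.png",cv2.resize(c,None,fx=8,fy=8,interpolation=cv2.INTER_CUBIC))
E
```

```text
(no output)
```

View pics/ct.png

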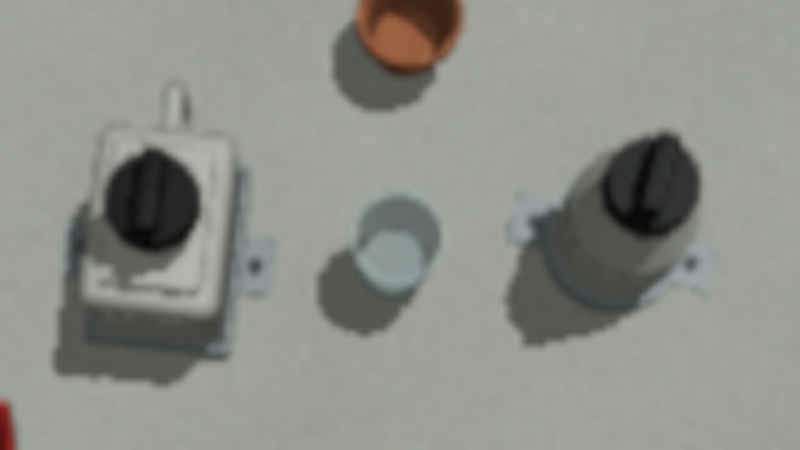

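View pics/cs.png

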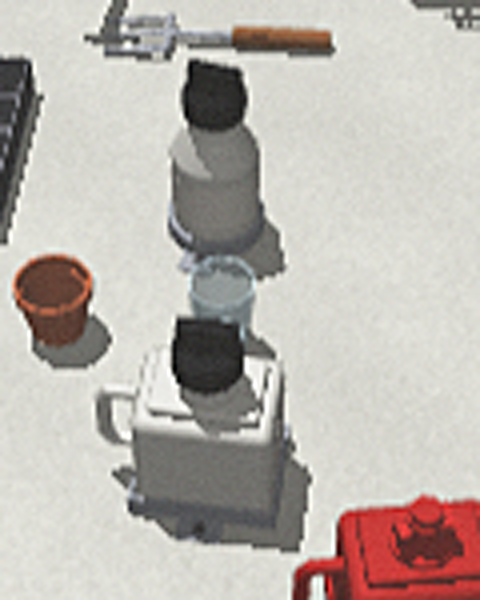

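View pics/ct2.png

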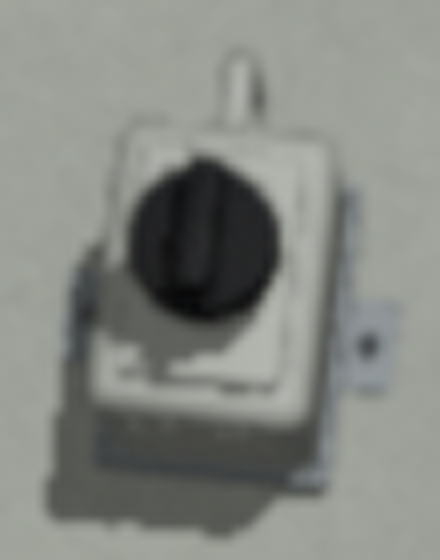

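```bash
cat >h.py <<'E'
import cv2,numpy as np
from plant import bot
def proj(f,P):
    M=np.linalg.inv(f["pose"]);K=np.array([[f["fx"],0,f["cx"]],[0,f["fy"],f["cy"]],[0,0,1]])
    return cv2.projectPoints(np.asarray(P,float).reshape(-1,1,3),cv2.Rodrigues(M[:3,:3])[0],M[:3,3],K,np.asarray(f["dist"]))[0].reshape(-1,2)
t=np.linspace(0,2*np.pi,40)
def capmodel(x,y,yaw,z0=197,wyaw=None):
    c,s=np.cos(yaw),np.sin(yaw);R=np.array([[c,-s,0],[s,c,0],[0,0,1]])
    ring=lambda z:np.c_[29*np.cos(t),29*np.sin(t),0*t+z]
    disc=np.r_[ring(-13),ring(-42)]
    w=np.array([[a,b,h] for a in(-25,25) for b in(-7,7) for h in(-13,13)])
    o=np.array([x,y,z0]);return disc@R.T+o,w@R.T+o
E
cat >fit.py <<'E'
from h import *
from scipy.optimize import minimize
roi={"side":(285,200,320,235),"top":(265,172,300,205)}
F={n:bot.grab_frame(n) for n in roi};S=4
tgt={}
for n,(a,b,c,d) in roi.items():
    g=F[n]["pixels"].max(2)[b:d,a:c];g=cv2.resize(g,None,fx=S,fy=S,interpolation=cv2.INTER_CUBIC)
    tgt[n]=np.clip((85-g.astype(float))/30+.5,0,1)
    cv2.imwrite(f"pics/m_{n}.png",cv2.resize((tgt[n]*255).astype(np.uint8),None,fx=2,fy=2))
def sil(n,p):
    a,b,c,d=roi[n];m=np.zeros(((d-b)*S,(c-a)*S),np.uint8)
    for P in capmodel(*p):
        q=(proj(F[n],P)-[a,b]+.5)*S-.5
        cv2.fillConvexPoly(m,cv2.convexHull(np.round(q*16).astype(np.int32)),255,cv2.LINE_AA,4)
    return m/255.
def cost(p,ns=("side","top")):
    return sum(abs(sil(n,p)-tgt[n]).sum() for n in ns)
def go(ns):
    best=None
    for yaw in np.arange(-1.5,1.6,.3):
        r=minimize(cost,[x0[0],x0[1],yaw],args=(ns,),method="Nelder-Mead",options=dict(initial_simplex=np.array([[x0[0]+i,x0[1]+j,yaw+k] for i,j,k in((0,0,0),(10,0,.1),(0,10,.1),(5,5,-.2))]),maxiter=150))
        if best is None or r.fun<best.fun: best=r
    print(ns,best.x.round(2),best.fun,[cost(best.x,(n,)) for n in roi],[tgt[n].sum() for n in roi]);return best.x
f=F["top"];r=cv2.undistortPoints(np.array([[[280.5,190.]]]),np.array([[f["fx"],0,f["cx"]],[0,f["fy"],f["cy"]],[0,0,1]]),f["dist"])[0,0]
d=f["pose"][:3,:3]@[*r,1];o=f["pose"][:3,3];x0=(o+d*(180-o[2])/d[2])[:2];print(x0)
p=go(("side","top"));go(("top",));go(("side",))
for n,(a,b,c,d) in {"side":(260,190,340,270),"top":(250,160,320,230)}.items():
    im=cv2.resize(F[n]["pixels"][b:d,a:c],None,fx=8,fy=8,interpolation=cv2.INTER_CUBIC)
    cc,s=np.cos(p[2]),np.sin(p[2]);R=np.array([[cc,-s,0],[s,cc,0],[0,0,1]])
    def dr(P,col):
        q=np.round((proj(F[n],P)-[a,b]+.5)*8-.5).astype(np.int32);cv2.polylines(im,[q],True,col,1)
    P,w=capmodel(*p);dr(P[:40],(0,255,0));dr(P[40:],(0,255,0));dr(w[[1,3,7,5]],(255,255,0))
    o=np.array([p[0],p[1],0])
    for z in(134,):dr(np.array([[-60,-45,z],[60,-45,z],[60,45,z],[-60,45,z]])@R.T+o,(0,0,255))
    dr(np.array([[60,0,115],[99,0,115]])@R.T+o,(255,0,255))
    cv2.imwrite(f"pics/ov_{n}.png",im[:600])
E
python3 fit.py
```

```text
[488.59831141 163.27542649]
('side', 'top') [ 4.8831e+02  1.6585e+02 -1.0000e-01] 1575.2274509803924 [np.float64(620.2294117647059), np.float64(954.9980392156864)] [np.float64(4915.099999999999), np.float64(5528.1)]
('top',) [ 4.8835e+02  1.6618e+02 -2.2000e-01] 939.143137254902 [np.float64(680.8333333333334), np.float64(939.143137254902)] [np.float64(4915.099999999999), np.float64(5528.1)]
('side',) [4.8865e+02 1.6444e+02 8.0000e-02] 583.8294117647058 [np.float64(583.8294117647058), np.float64(1053.5392156862745)] [np.float64(4915.099999999999), np.float64(5528.1)]
```

View pics/ov_top.png

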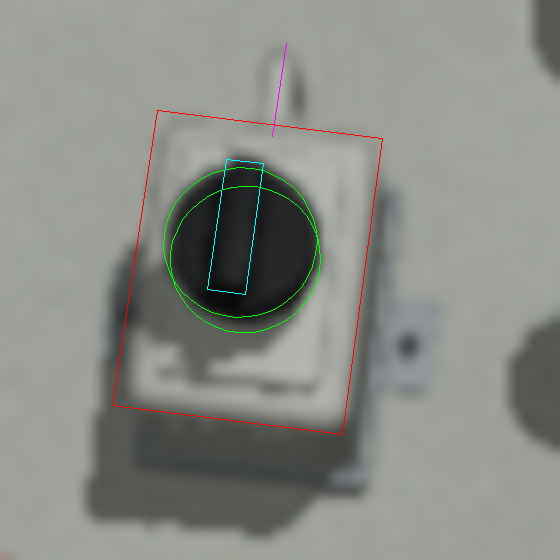

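View pics/ov_side.png

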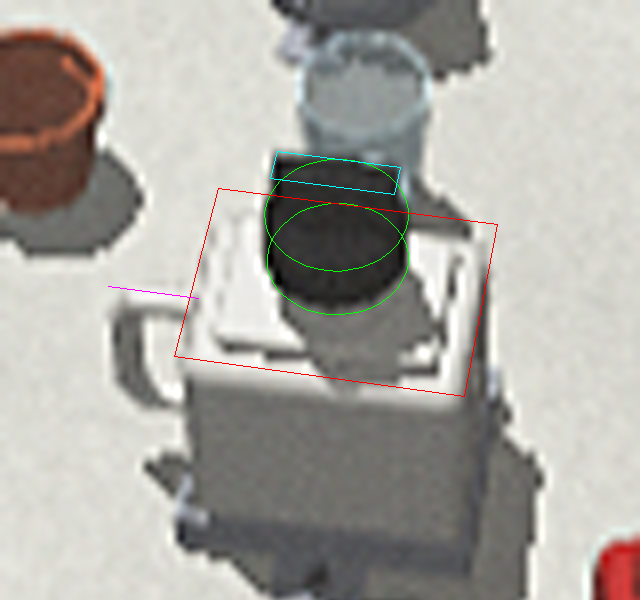

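Candidates: the white body with a handle (top px 280,190; side px 302,218), the round bottle with no handle (top 378,187; side 304,170) and two red jugs (top 166,260 and 237,250). The enlarged crops show a loop handle on the white one at top px (284,170), so that is the jug. I put it at (488.5, 166) with a yaw of about -0.08. I'll raise the arm and start the transfer.

Emit:
arm_command(steps=[{"delta_pos": [0,-35,0],"turn": [0,0,0],"claw": 87},{"delta_pos": [0,-35,0],"turn": [0,0,0],"claw": 87},{"delta_pos": [0,-35,0],"turn": [0,0,0],"claw": 87},{"delta_pos": [0,-35,0],"turn": [0,0,0],"claw": 87},{"delta_pos": [-20,0,33],"turn": [0,0,0],"claw": 87}])

```text
clock: 0.62
tool_pos: [171.6, -611.7, 370.0]
tcp_rot: [-1.319, 1.039, -1.052]
wrist_force: [-0.9, -0.9, 0.6]
opening: 87.3
```

Emit:
arm_command(steps=[{"delta_pos": [-20,0,33],"turn": [0,0,0],"claw": 87},{"delta_pos": [-20,0,33],"turn": [0,0,0],"claw": 87},{"delta_pos": [-20,0,33],"turn": [0,0,0],"claw": 87},{"delta_pos": [-20,0,33],"turn": [0,0,0],"claw": 87},{"delta_pos": [-20,0,33],"turn": [0,0,0],"claw": 87}])

```text
clock: 1.03
tool_pos: [316.9, -467.8, 362.5]
tcp_rot: [-1.311, 1.035, -1.035]
wrist_force: [0.6, -1.0, -0.1]
opening: 87.1
```

Emit:
arm_command(steps=[{"delta_pos": [-20,0,33],"turn": [0,0,0],"claw": 87},{"delta_pos": [-20,0,33],"turn": [0,0,0],"claw": 87},{"delta_pos": [-20,0,33],"turn": [0,0,0],"claw": 87},{"delta_pos": [-20,0,33],"turn": [0,0,0],"claw": 87},{"delta_pos": [-20,0,33],"turn": [0,0,0],"claw": 87}])

```text
clock: 1.45
tool_pos: [454.0, -332.2, 362.6]
tcp_rot: [-1.311, 1.035, -1.035]
wrist_force: [0.6, -0.4, 0.3]
opening: 86.8
```

Emit:
arm_command(steps=[{"delta_pos": [-10,0,10],"turn": [0,0.105,0],"claw": 87},{"delta_pos": [-20,0,10],"turn": [0,0.105,0],"claw": 87},{"delta_pos": [-25,0,5],"turn": [0,0.105,0],"claw": 87},{"delta_pos": [-38,0,0],"turn": [0,0,0],"claw": 87},{"delta_pos": [-38,0,0],"turn": [0,0,0],"claw": 87}])

```text
clock: 1.87
tool_pos: [478.0, -198.9, 362.0]
tcp_rot: [-1.169, 1.27, -1.269]
wrist_force: [0.2, 0.7, -0.2]
opening: 87.4
```

Emit:
arm_command(steps=[{"delta_pos": [-38,0,0],"turn": [0,0,0],"claw": 87},{"delta_pos": [-38,0,0],"turn": [0,0,0],"claw": 87},{"delta_pos": [-38,0,0],"turn": [0,0,0],"claw": 87},{"delta_pos": [-38,0,0],"turn": [0,0,0],"claw": 87},{"delta_pos": [-38,0,0],"turn": [0,0,0],"claw": 87}])

```text
clock: 2.28
tool_pos: [493.1, -8.5, 362.6]
tcp_rot: [-1.17, 1.268, -1.269]
wrist_force: [1.0, -0.5, 0.5]
opening: 86.8
```

```bash
cat >st.py <<'E'
from h import *
s=bot.sense();R=cv2.Rodrigues(np.array(s["tcp_rot"]))[0];T=np.array([488.5,166,0])-s["tool_pos"]
print(s["clock"],np.round(s["tool_pos"],1),"F",np.round(s["wrist_force"],1),"j",np.round(s["joints"],2),"open",s["opening"])
print("x dir",R[:,0].round(3),"y",R[:,1].round(3),"yaw x-axis+pi",np.arctan2(-R[1,0],-R[0,0])-np.pi/2,"offset tool",(R.T@np.array([T[0],T[1],0])).round(1))
E
python3 st.py
```

```text
2.2833 [493.1  -8.5 362.6] F [ 1.  -0.5  0.5] j [ 0.61 -0.03 -0.62  1.57 -0.02  1.6  -1.67] open 86.81949860609947
x dir [-0.08  -0.997  0.001] y [ 0.    -0.001 -1.   ] yaw x-axis+pi -0.08036550549457067 offset tool [-1.735e+02 -1.000e-01 -1.860e+01]
```

Emit:
arm_command(steps=[{"delta_pos": [-35,0,-3.7],"turn": [0,0,0],"claw": 87},{"delta_pos": [-35,0,-3.7],"turn": [0,0,0],"claw": 87},{"delta_pos": [-35,0,-3.7],"turn": [0,0,0],"claw": 87},{"delta_pos": [-35,0,-3.7],"turn": [0,0,0],"claw": 87},{"delta_pos": [-33.5,0,-3.8],"turn": [0,0,0],"claw": 87}])

```text
clock: 2.7
tool_pos: [488.3, 166.0, 362.7]
tcp_rot: [-1.17, 1.267, -1.269]
wrist_force: [-0.0, 0.3, 0.3]
opening: 87.3
```

Emit:
arm_command(steps=[{"delta_pos": [0,30,0],"turn": [0,0,0],"claw": 70},{"delta_pos": [0,30,0],"turn": [0,0,0],"claw": 60},{"delta_pos": [0,30,0],"turn": [0,0,0],"claw": 60},{"delta_pos": [0,30,0],"turn": [0,0,0],"claw": 60},{"delta_pos": [0,0,0],"turn": [0,0,0],"claw": 60}])

```text
clock: 3.12
tool_pos: [485.2, 162.6, 236.8]
tcp_rot: [-1.18, 1.274, -1.265]
wrist_force: [-0.3, -1.5, -0.1]
opening: 63.7
```

```bash
python3 st.py; python3 - <<'E'
from h import *
for n,(a,b,c,d) in {"side":(260,160,340,235),"top":(240,140,320,215)}.items():
    f=bot.grab_frame(n)
    cv2.imwrite(f"pics/{n}1.png",cv2.resize(f["pixels"][b:d,a:c],None,fx=8,fy=8,interpolation=cv2.INTER_CUBIC))
E
```

```text
3.1167 [485.2 162.6 236.8] F [-0.3 -1.5 -0.1] j [ 0.41  0.08 -0.82  1.74  0.05  1.36 -2.07] open 63.71301373223886
x dir [-0.08  -0.997  0.003] y [-0.01  -0.002 -1.   ] yaw x-axis+pi -0.07990826848368626 offset tool [-3.6 -0.   3.1]
```

View pics/side1.png

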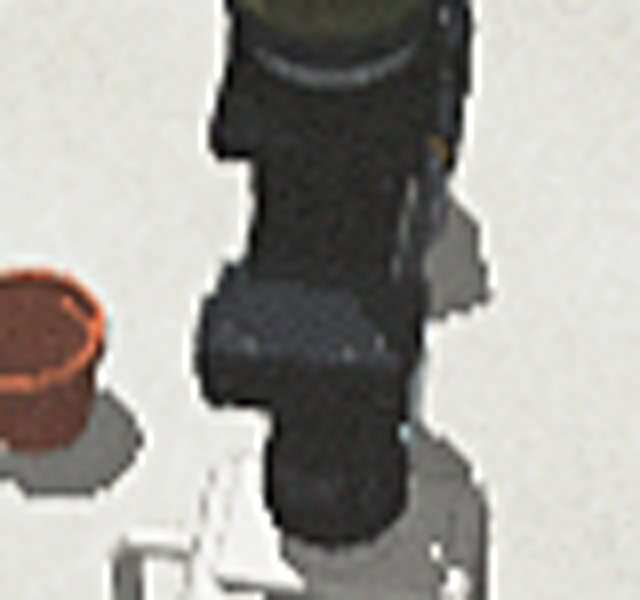

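View pics/top1.png

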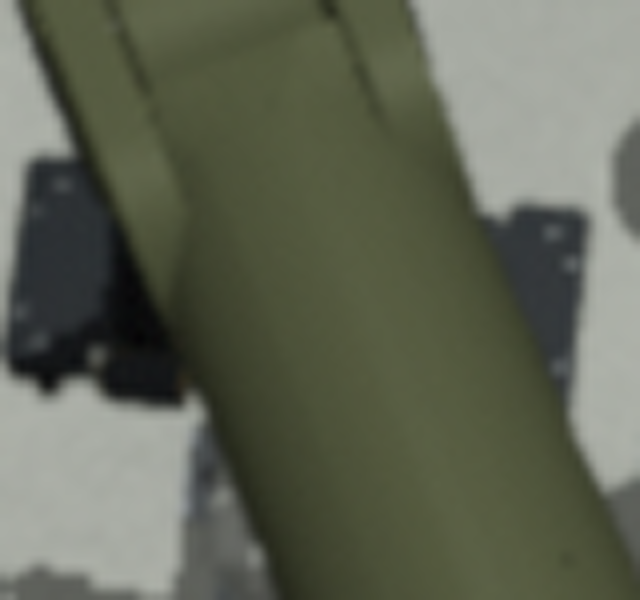

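Side view: the gripper is over the cap, with the cap at about crop px (337,470). In the top view the arm hides it. Rechecking the settled pose before descending.

```bash
python3 st.py
```

```text
3.2167 [488.4 163.9 242.5] F [0.2 0.1 0.6] j [ 0.41  0.07 -0.82  1.73  0.05  1.37 -2.06] open 61.24842452355359
x dir [-0.08  -0.997  0.   ] y [-0.002 -0.    -1.   ] yaw x-axis+pi -0.08022711063001209 offset tool [-2.1 -0.  -0.1]
```

Emit:
arm_command(steps=[{"delta_pos": [-1,18,0],"turn": [0,0,0],"claw": 60},{"delta_pos": [0,18,0],"turn": [0,0,0],"claw": 60},{"delta_pos": [0,12,0],"turn": [0,0,0],"claw": 60},{"delta_pos": [0,6,0],"turn": [0,0,0],"claw": 60},{"delta_pos": [0,0,0],"turn": [0,0,0],"claw": 60}])

```text
clock: 3.63
tool_pos: [489.0, 165.0, 188.6]
tcp_rot: [-1.17, 1.269, -1.268]
wrist_force: [0.5, 0.0, -0.3]
opening: 59.9
```

```bash
python3 st.py
```

```text
3.6333 [489.  165.  188.6] F [ 0.5  0.  -0.3] j [ 0.4   0.12 -0.82  1.8   0.09  1.26 -2.1 ] open 59.881671177273276
x dir [-0.08  -0.997 -0.   ] y [-0.  0. -1.] yaw x-axis+pi -0.08044392778257636 offset tool [-1.   0.  -0.6]
```

Emit:
arm_command(steps=[{"delta_pos": [0,0,0],"turn": [0,0,0],"claw": 30},{"delta_pos": [0,0,0],"turn": [0,0,0],"claw": 15},{"delta_pos": [0,0,0],"turn": [0,0,0],"claw": 5},{"delta_pos": [0,0,0],"turn": [0,0,0],"claw": 5},{"delta_pos": [0,0,0],"turn": [0,0,0],"claw": 5}], squeeze=50)

```text
clock: 4.05
tool_pos: [489.2, 165.2, 189.0]
tcp_rot: [-1.17, 1.267, -1.268]
wrist_force: [-0.3, -0.1, 0.3]
opening: 34.5
```

Emit:
arm_command(steps=[{"delta_pos": [0,0,0],"turn": [0,0,0],"claw": 5},{"delta_pos": [0,0,0],"turn": [0,0,0],"claw": 5},{"delta_pos": [0,0,0],"turn": [0,0,0],"claw": 5},{"delta_pos": [0,0,0],"turn": [0,0,0],"claw": 5},{"delta_pos": [0,0,0],"turn": [0,0,0],"claw": 5}])

```text
clock: 4.47
tool_pos: [488.9, 165.1, 188.5]
tcp_rot: [-1.17, 1.268, -1.268]
wrist_force: [-1.4, -0.2, 1.1]
opening: 13.7
```

```bash
python3 st.py
```

```text
4.4667 [488.9 165.1 188.5] F [-1.4 -0.2  1.1] j [ 0.4   0.11 -0.82  1.8   0.09  1.26 -2.1 ] open 13.708372377656687
x dir [-0.08  -0.997  0.   ] y [-0. -0. -1.] yaw x-axis+pi -0.08013368374740071 offset tool [-0.8 -0.  -0.5]
```

The wing is gripped: opening 13.7 mm, sideways forces small. Pushing down.

Emit:
arm_command(steps=[{"delta_pos": [0,2,0],"turn": [0,0,0],"claw": 5},{"delta_pos": [0,3,0],"turn": [0,0,0],"claw": 5},{"delta_pos": [0,3,0],"turn": [0,0,0],"claw": 5},{"delta_pos": [0,0,0],"turn": [0,0,0],"claw": 5},{"delta_pos": [0,0,0],"turn": [0,0,0],"claw": 5}], squeeze=60)

```text
clock: 4.88
tool_pos: [489.0, 165.1, 181.7]
tcp_rot: [-1.171, 1.267, -1.269]
wrist_force: [-2.7, -1.1, 9.5]
opening: 13.4
```

```bash
python3 st.py
```

```text
4.8833 [489.  165.1 181.7] F [-2.7 -1.1  9.5] j [ 0.4   0.12 -0.82  1.81  0.09  1.25 -2.1 ] open 13.441551806510606
x dir [-0.08  -0.997  0.001] y [ 0.    -0.001 -1.   ] yaw x-axis+pi -0.08019733623285852 offset tool [-0.8 -0.  -0.5]
```

Emit:
arm_command(steps=[{"delta_pos": [0,1.5,0],"turn": [0,0,0],"claw": 5},{"delta_pos": [0,0,0],"turn": [0,0,0],"claw": 5},{"delta_pos": [0,0,0],"turn": [0,-0.05,0],"claw": 5},{"delta_pos": [0,0,0],"turn": [0,-0.08,0],"claw": 5},{"delta_pos": [0,0,0],"turn": [0,-0.08,0],"claw": 5}])

```text
clock: 5.3
tool_pos: [489.7, 165.9, 180.8]
tcp_rot: [-1.267, 1.109, -1.111]
wrist_force: [-1.8, 0.3, 9.4]
opening: 13.6
```

```bash
python3 st.py
```

```text
5.3 [489.7 165.9 180.8] F [-1.8  0.3  9.4] j [ 0.41  0.12 -0.84  1.81  0.1   1.24 -1.89] open 13.574870386610629
x dir [ 0.133 -0.991 -0.   ] y [ 0.002  0.001 -1.   ] yaw x-axis+pi 0.13371194408865583 offset tool [-0.3 -0.  -1.2]
```

Emit:
arm_command(steps=[{"delta_pos": [0,0,0],"turn": [0,-0.1,0],"claw": 5},{"delta_pos": [0,0,0],"turn": [0,-0.1,0],"claw": 5},{"delta_pos": [0,0,0],"turn": [0,-0.1,0],"claw": 5},{"delta_pos": [0,0,0],"turn": [0,-0.1,0],"claw": 5},{"delta_pos": [0,0,0],"turn": [0,-0.1,0],"claw": 5}])

```text
clock: 5.72
tool_pos: [489.7, 165.8, 180.8]
tcp_rot: [-1.443, 0.729, -0.731]
wrist_force: [-2.1, -0.1, 10.2]
opening: 13.7
```

```bash
python3 st.py; python3 -c "
from plant import bot;print(bot.sense()['moment'])"
```

```text
5.7167 [489.7 165.8 180.8] F [-2.1 -0.1 10.2] j [ 0.45  0.13 -0.88  1.81  0.11  1.25 -1.4 ] open 13.674845622891622
x dir [ 0.593 -0.805  0.001] y [ 0.002  0.    -1.   ] yaw x-axis+pi 0.6347808842897105 offset tool [-0.9 -0.  -0.8]
[-0.1162093   0.50076418 -0.07285155]
```

Emit:
arm_command(steps=[{"delta_pos": [0,0,0],"turn": [0,-0.12,0],"claw": 5},{"delta_pos": [0,0,0],"turn": [0,-0.12,0],"claw": 5},{"delta_pos": [0,0,0],"turn": [0,-0.12,0],"claw": 5},{"delta_pos": [0,0,0],"turn": [0,-0.12,0],"claw": 5},{"delta_pos": [0,0,0],"turn": [0,-0.12,0],"claw": 5}])

```text
clock: 6.13
tool_pos: [490.0, 165.8, 180.9]
tcp_rot: [-1.554, 0.261, -0.265]
wrist_force: [-0.6, 0.3, 10.1]
opening: 13.1
```

Emit:
arm_command(steps=[{"delta_pos": [0,0,0],"turn": [0,0,0],"claw": 5},{"delta_pos": [0,0,0],"turn": [0,0,0],"claw": 5},{"delta_pos": [0,0,0],"turn": [0,0,0],"claw": 5},{"delta_pos": [0,-3,0],"turn": [0,0,0],"claw": 5},{"delta_pos": [0,-3,0],"turn": [0,0,0],"claw": 5}])

```text
clock: 6.55
tool_pos: [490.0, 165.8, 186.5]
tcp_rot: [-1.553, 0.265, -0.269]
wrist_force: [0.9, -0.4, 6.0]
opening: 13.7
```

```bash
python3 st.py; python3 -c "
from plant import bot;print(bot.sense()['moment'])"
```

```text
6.55 [490.  165.8 186.5] F [ 0.9 -0.4  6. ] j [ 0.5   0.14 -0.94  1.8   0.12  1.26 -0.81] open 13.710182329760615
x dir [ 0.943 -0.334  0.002] y [ 0.003  0.001 -1.   ] yaw x-axis+pi 1.230056974474686 offset tool [-1.5 -0.  -0.3]
[ 0.01408673 -0.02964828 -0.04551819]
```

Turned 1.31 rad and the spring is unloading. Lifting gently.

Emit:
arm_command(steps=[{"delta_pos": [0,-3,0],"turn": [0,0,0],"claw": 5},{"delta_pos": [0,-3,0],"turn": [0,0,0],"claw": 5},{"delta_pos": [0,-3,0],"turn": [0,0,0],"claw": 5},{"delta_pos": [0,-3,0],"turn": [0,0,0],"claw": 5},{"delta_pos": [0,-3,0],"turn": [0,0,0],"claw": 5}])

```text
clock: 6.97
tool_pos: [488.7, 164.9, 199.9]
tcp_rot: [-1.554, 0.268, -0.267]
wrist_force: [0.3, 0.3, -0.1]
opening: 13.4
```

```bash
python3 st.py
```

```text
6.9667 [488.7 164.9 199.9] F [ 0.3  0.3 -0.1] j [ 0.51  0.12 -0.94  1.78  0.1   1.29 -0.8 ] open 13.434750762331529
x dir [ 0.942 -0.335 -0.001] y [-0.001 -0.    -1.   ] yaw x-axis+pi 1.2295740735832648 offset tool [-0.6 -0.   1. ]
```

No resistance, so the cap is free. Raising it to about 80 mm above its closed height (TCP about 268).

Emit:
arm_command(steps=[{"delta_pos": [0,-9,0],"turn": [0,0,0],"claw": 5},{"delta_pos": [0,-9,0],"turn": [0,0,0],"claw": 5},{"delta_pos": [0,-9,0],"turn": [0,0,0],"claw": 5},{"delta_pos": [0,-9,0],"turn": [0,0,0],"claw": 5},{"delta_pos": [0,-9,0],"turn": [0,0,0],"claw": 5}])

```text
clock: 7.38
tool_pos: [489.0, 165.2, 246.2]
tcp_rot: [-1.554, 0.267, -0.268]
wrist_force: [-0.4, 0.6, -0.3]
opening: 13.3
```

Emit:
arm_command(steps=[{"delta_pos": [0,-9,0],"turn": [0,0,0],"claw": 5},{"delta_pos": [0,-9,0],"turn": [0,0,0],"claw": 5},{"delta_pos": [0,-4,0],"turn": [0,0,0],"claw": 5},{"delta_pos": [0,0,0],"turn": [0,0,0],"claw": 5},{"delta_pos": [0,0,0],"turn": [0,0,0],"claw": 5}])

```text
clock: 7.8
tool_pos: [488.9, 165.1, 267.0]
tcp_rot: [-1.554, 0.268, -0.268]
wrist_force: [-0.3, 0.8, -0.4]
opening: 13.8
```

Emit:
arm_command(steps=[{"delta_pos": [0,0,0],"turn": [0,0,0],"claw": 5},{"delta_pos": [0,0,0],"turn": [0,0,0],"claw": 5},{"delta_pos": [0,0,0],"turn": [0,0,0],"claw": 5},{"delta_pos": [0,0,0],"turn": [0,0,0],"claw": 5},{"delta_pos": [0,0,0],"turn": [0,0,0],"claw": 5}])

```text
clock: 8.22
tool_pos: [488.8, 165.1, 266.8]
tcp_rot: [-1.554, 0.268, -0.267]
wrist_force: [1.0, 0.0, -0.1]
opening: 13.6
```

```bash
python3 - <<'E'
from h import *
f=bot.grab_frame("side")
cv2.imwrite("pics/side2.png",f["pixels"])
cv2.imwrite("pics/side2c.png",cv2.resize(f["pixels"][160:270,250:370],None,fx=5,fy=5,interpolation=cv2.INTER_CUBIC))
cv2.imwrite("pics/top2.png",bot.grab_frame("top")["pixels"])
E
python3 st.py
```

```text
8.3167 [488.8 165.1 266.9] F [-0.  -0.5 -0. ] j [ 0.53  0.07 -0.94  1.68  0.06  1.41 -0.76] open 13.560740421151635
x dir [ 0.942 -0.334 -0.   ] y [-0. -0. -1.] yaw x-axis+pi 1.229901978364289 offset tool [-0.6  0.   0.7]
```

View pics/side2c.png

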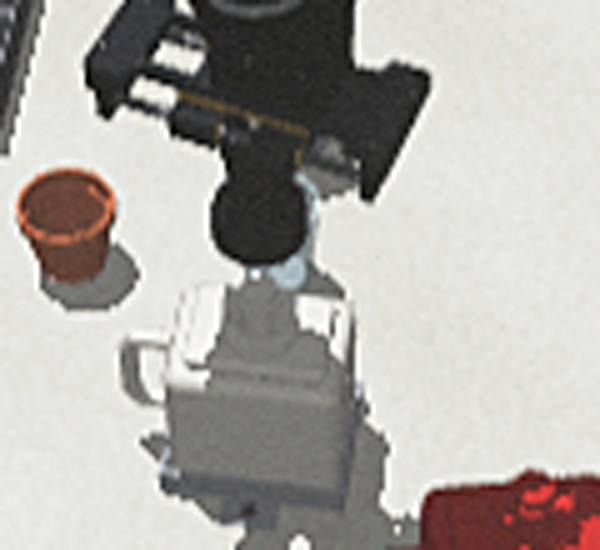

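View pics/top2.png

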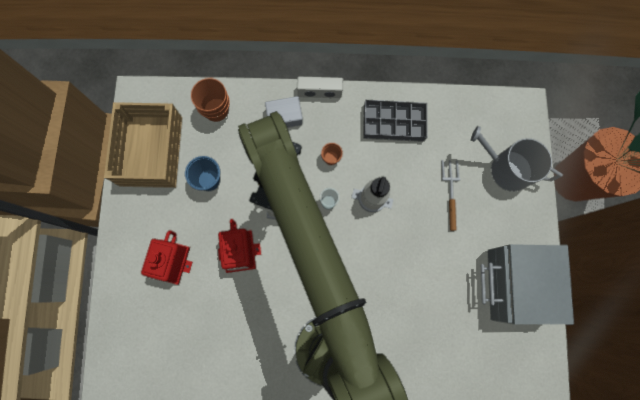

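The side crop shows the cap in the fingers, upright, at crop px (260,220). It is clear of the bare neck at about (265,310). In the top view the pots, jar, fork and round bottle have not moved (203,174; 331,154; 329,200; 452,195; 376,190). Handing in.

```bash
python3 -c "
from plant import bot
print(bot.job_done());s=bot.sense();print(s['clock'],s['tool_pos'],s['opening'])"
```

```text
the job is handed in; nothing more can be done
None
the job is handed in; nothing more can be done
```

The jug is open: I pushed its cap down, twisted it free and lifted it off. I handed the job in at about 8.3 s with the gripper holding the cap upright above the jug's mouth. No verdict was reported.

- **Push and twist:** I gripped the wing with up to 60 N and pushed the cap down about 7–8 mm, feeling about 9.5 N from the spring. Keeping it pushed down, I turned it about 1.31 rad anticlockwise, a bit more than the 1.2 you suggest but within the free range.
- **Final position:** the TCP stopped about 78 mm above where it gripped the cap and within about 1 mm of the neck axis I estimated. The fingers were 13.6 mm apart, the wrist force was near zero and the tool was vertical.
- **Last pictures:** the side view showed the cap clear of the neck. In the top view the round bottle and the bystanders had not visibly moved.

- **Less certain:** before the grasp, the two cameras disagreed on the wing's angle (−0.22 against +0.08 rad), so I set it to −0.08 from the jug's edges and handle. The arm hid the cap from the top camera during the grasp and at the end, so the final check of the cap is from the side view only. The state could not be read after hand-in.

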